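# Set a measuring wheel's handle to the tape mark and clamp it one-handed

## Robot

A 6-joint arm with a two-finger parallel gripper is mounted at the origin on the work surface. World frame = base frame: x ahead of the robot, y to its left, z up, the work surface at z = 0. Lengths are in m, angles in degrees, forces in N, time in s.
With the tool pointing down it reaches from about 0.3 to 0.75 m from the base axis. Payload 8.5 kg.
Tool frame: the origin (TCP) lies midway between the tips of the shut fingers; the grasp point (between the pads) lies 19 mm behind it (env.grip_depth is the distance from the TCP to the grasp point, in m); x points along the fingers, y is the direction in which the jaws open and shut, and the axes are right-handed (so a half turn about x gives the same grasp; the last joint's range is limited). The gripper opens to 85 mm and grips with 20 to 120 N. Pads are 22 mm wide; open, the fingers measure 114 mm over their backs; the gripper's body (76 mm by 85 mm) begins 54 mm behind the grasp point. The pads swing forward as they close: fully open they stand 13 mm farther back than shut.
Start: joints at [-81.606, 21.807, 74.336, -0, 83.858, -12.336], TCP at [0.195, -0.514, 0.231] pointing down, gripper open.
Joint ranges: [-178.18, 178.18], [-50.72, 133.34], [12.68, 142.11], [-81.47, 261.47], [9.98, 163.14], [-165.26, 165.26]. Speed limits (degrees/s): [136.94, 136.94, 180, 180, 180, 180].

## Interface

Orientations are given as a 3x3 rotation matrix whose columns are the frame's x, y, z axes.
In Python, from rig import env gives the robot as it stands.
- The arm moves only by the tool play_rows, never from a script. Its arguments are lists of equal length, an entry for each row: "travel": the shift along the world's x, y, z in cm, a list of three; "rotation": the turn, a rotation vector about the world's x, y, z in rad, a list of three; "claw": the finger opening in cm, from 0 to 8.54. A call has 1 to 12 rows; each row shifts and turns the pose as measured when the row begins; what a row does not reach is not made up. A row lasts 1/12 s, in which the tool goes at most 41.7 mm and 7.16 degrees, less where a joint would pass 70% of its speed; a pose out of reach is approached as far as the arm can. A call is refused whole if a number of a shift passes 4.17 or a number of a turn 0.125, either way. A call with a gripper value outside its range is refused whole. The fingers move at their own pace and stop on an object; "squeeze" is the grip in N (left out, the last holds). Time passes only in rows, so rows that do not move let the fingers close. It gives the time, the measured TCP pose, the force and the opening at its end, in the units of the state.
- env.observe(): the state, without advancing time (a new reading comes with each control period).
- env.get_image(name): name is "scene" or "top" or "wrist"; returns the picture (480x640x3 uint8, red, green, blue); there is no depth.
- env.camera_info(name): a dict with "vertical_fov" (degrees; the focal length in pixels is half the picture's height over the tangent of half this angle, whatever the lens; pixels are square), "cx", "cy" (the principal point, pixels), "eye" and "rotation" of the camera in the world. Camera axes: x right, y down, z forward; pixel columns grow to the right and rows downward; lengths in m; the calibration is good to about 2 mm. A picture is of the moment at which its call begins: read the wrist's pose just before it. camera_info takes no time and is no camera call; for the wrist camera it gives the pose at the moment of the call.
- env.close_job(): hands the job in, once; it reports no verdict.
The state is a dict: "time_s": time; "q": joint angles; "qvel": joint speeds; "joint_efforts": joint torques, N m; "position": TCP position; "tool_rot": TCP orientation; "ft_force": force on the tool from outside, world axes, zero at the start; "wrist_torque": the same for the moment, N m; "grip_width": finger opening in m.
Only numpy, scipy, OpenCV 4.12 (cv2) and the standard library are available. Lean on these libraries where they do the work, as an engineer would, in place of code of your own. Each camera call takes 0.05 s, during which the arm holds its last target.

## Task

Get the measuring wheel ready to measure out an aisle: first turn the winged reset knob on its counter back against the zero stop, then push the loose handle tube up the pole until the mouth of its black clamp collar meets the edge of the dark tape band. Holding it there with the lever still open (the handle slides back down if let go), squeeze the steel cam lever shut along the tube with the same hand, and finish still gripping the tube and the closed lever together. Leave the stock and tools around it alone.

Things in the scene. Friction and masses are not known exactly. Their poses are not given: they have to be found in the camera images.
- gauge: Measuring wheel fixed in its wooden bench cradle. 318 mm wheel at one end; bare aluminium pole, 19 mm thick, sloping 12 degrees down from the wheel to the handle end; grey counter box on the pole near the wheel. Origin on the bench under mid-pole, x along the pole's ground line from wheel to handle end, z up. Nothing but the lever stands within 75 mm beside the pole from the counter to the foam grip.
- knob_grip (a point): Centre of the reset knob's grip, on its vertical axis, straight above the pole: a black bar 10 mm thick (point x), 30 mm long (point y) and 24 mm tall, half above and half below this point. Its +y end has a pointed nose, 19 mm from the axis, with a white line on top. The bar's underside is 9 mm above the flat top of the counter box (88 x 54 mm).
- reset_knob (a joint): Knob angle, rad: 0 at the zero stop (nose at the small index rib, on the gauge's +y side), grows clockwise seen from above; starts 0.6 to 1.45, at most 2.6. Turn it counter-clockwise, seen from above, to zero it. Friction 0.03 N m; it stays where it is left.
- tape_edge (a point): The length mark: the edge, nearest the handle, of the dark tape band (10 mm wide) on the bare pole; the point lies on the pole's axis. x points along the pole, down towards the handle end. The tape does not move.
- collar_mouth (a point): Mouth of the clamp collar (its end face nearest the wheel), on the pole's axis; to be brought to tape_edge. x down the pole towards the handle end, y level and square to the pole, away from the lever. Collar 34 mm in diameter and 34 mm long. At the start the handle has slid down to its end stop, 45 to 90 mm past the mark.
- handle: The sliding handle with all it carries (collar, tube, lever), 0.5 to 0.7 kg; origin and axes as collar_mouth. Runs along the pole over 130 mm (friction 0.25 N) and slides down by its own weight (1 to 1.5 N along the pole) unless held or clamped.
- collar_ear (a point): Middle of the back face of the ear on the collar's +y side: 34 mm from the mouth, 20 mm from the axis. The ear is 24 mm tall and stands out to 26 mm from the axis; a nut on it reaches 35 mm (9 to 29 mm from the mouth). A finger alongside the tube can push the handle up the pole by this face. Axes as collar_mouth.
- handle_tube: The handle's aluminium tube, 25 mm in diameter, bare from the collar's back (34 mm from the mouth) to the foam grip (34 mm in diameter, 128 to 251 mm from the mouth). Origin at the collar's mouth.
- tube_grip (a point): Point on the tube's axis 49 mm from the collar's mouth, level with the middle of the shut lever's blade: where to squeeze tube and lever together. Tube and shut lever measure 36.5 mm across (12.5 mm on the +y side of the axis, 24 mm on the lever's -y side). Axes as collar_mouth.
- cam_lever (a joint): Lever angle, rad: 0 shut, blade along the tube; starts 0.34 to 0.50, standing out to -y, tip towards the handle end. Its upright pin is 17 mm from the mouth, 22 mm from the axis. Stays where left (0.13 N m); below 0.28 rad the cam bites on the pole, up to 0.32 N m (11 N at tube_grip), and draws the handle up to 3 mm downhill unless well held. Shut, it locks the handle.
- lever_tip (a point): Tip of the lever's blade, 62 mm from its pin. The blade is 6.5 mm thick and 19 mm tall, centred on the height of the tube's axis.
- lever_blade: The lever's steel blade; origin on the lever's pin, x along the blade to its tip, z along the pin. Its outer face lies 2 mm outside the pin (4 mm over the last 10 mm).
- lampholder: white porcelain lampholder with a bulb, 104 mm across, 125 mm tall; leave it alone
- junction_box: open square steel junction box, 100 x 100 x 40 mm; leave it alone
- tape_roll: roll of grey tape lying flat, 84 mm across, 24 mm tall; leave it alone
- screwdriver: screwdriver lying flat; leave it alone
- bulb_box: small white carton, 65 x 65 x 115 mm; leave it alone
- switch_box: small brown carton, 110 x 70 x 45 mm; leave it alone
- spray_can: plain spray can, 66 mm across, 190 mm tall; leave it alone

How it is judged:
By the outcome, as a careful person would: the job done as asked, in the order asked, and still so for the second after the job is handed in, while the arm keeps its last pose, push and grip.
It also fails if it takes over 56 s, if anything falls off the work surface, if the arm or the gripper's body presses on something with over 40 N, if the wrist force passes 120 N, or if a joint passes its speed limit or range.

## Working session

There is one attempt and no reset: what is moved stays moved. The work goes in short steps, Python scripts to look and compute and a tool call to move; the robot and the scene stay as the last step left them, time stands still between calls to the robot, and variables do not carry over. Pictures are saved under pics/ and viewed, and the job is handed in when it is done.

Besides the shell and the picture viewer there is one more tool, called as name(argument=value, ...) on one line, values as JSON. play_rows: Moves the arm, as the interface text tells. Its arguments: {"type":"object","properties":{"travel":{"type":"array","items":{"type":"array","items":{"type":"number"}}},"rotation":{"type":"array","items":{"type":"array","items":{"type":"number"}}},"claw":{"type":"array","items":{"type":"number"}},"squeeze":{"type":"number"}},"required":["travel","rotation","claw"]}

```bash
ls; mkdir -p pics; python3 - <<'E'
from rig import env
import cv2
print(env.observe())
for n in ("scene","top","wrist"):
    i=env.camera_info(n); print(n,i)
    cv2.imwrite(f"pics/{n}0.png",env.get_image(n)[:,:,::-1])
E
```

```text
pics
{'time_s': 0.0, 'q': array([-8.16053853e+01,  2.18402377e+01,  7.43869405e+01,  2.07492203e-03,
        8.38586152e+01, -1.23375056e+01]), 'qvel': array([ 0.13001597,  0.00904066,  0.12216262, -0.06023948,  0.00945596,
       -0.02014003]), 'joint_efforts': array([ 7.71670420e-04, -4.48457515e+01, -2.31279910e+01, -1.22996448e-04,
        4.62045296e-03,  2.12494734e-05]), 'position': array([ 0.19464459, -0.51407551,  0.23070597]), 'tool_rot': array([[-1.82981433e-04,  3.53995421e-01, -9.35247138e-01],
       [ 1.48659018e-03, -9.35246024e-01, -3.53995290e-01],
       [-9.99998878e-01, -1.45510377e-03, -3.55113457e-04]]), 'ft_force': array([0.10295532, 0.04522919, 0.25725167]), 'wrist_torque': array([0.02205368, 0.00602915, 0.05134375]), 'grip_width': 0.08547060514262173}
scene {'vertical_fov': 43.7526083386157, 'cx': 309.16917533888795, 'cy': 231.19239846793414, 'eye': array([1.25920477, 0.31330266, 1.25354758]), 'rotation': array([[-0.34315761,  0.77381299, -0.53240615],
       [ 0.93915645,  0.29178238, -0.18124075],
       [ 0.01510029, -0.56220681, -0.82685881]])}
top {'vertical_fov': 50.964756291678555, 'cx': 313.37974475813905, 'cy': 245.2945065689962, 'eye': array([0.48063817, 0.07855914, 1.16145348]), 'rotation': array([[-0.0020436 , -0.99621496,  0.08689976],
       [-0.99996063,  0.00278621,  0.00842516],
       [-0.0086354 , -0.08687912, -0.99618143]])}
wrist {'vertical_fov': 58.49805566122221, 'cx': 313.9613357306061, 'cy': 239.65507214771185, 'eye': array([ 0.27337585, -0.48558518,  0.37427314]), 'rotation': array([[ 3.53705872e-01, -8.84735847e-01, -3.03536880e-01],
       [-9.35356477e-01, -3.34787315e-01, -1.14130252e-01],
       [-6.45172086e-04,  3.24283727e-01, -9.45959644e-01]])}
```

View pics/top0.png

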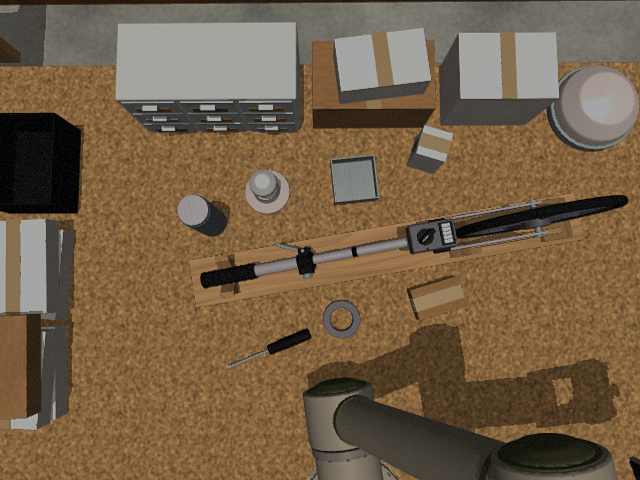

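View pics/scene0.png

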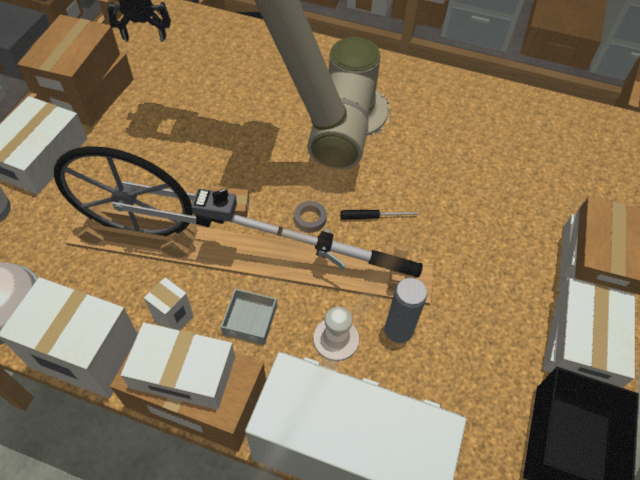

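View pics/wrist0.png

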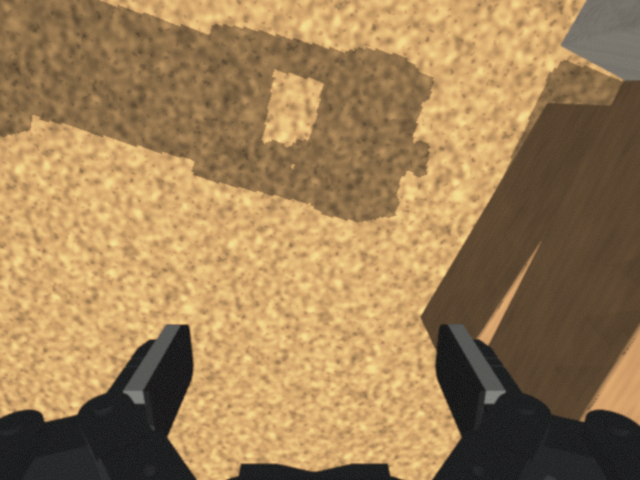

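```bash
python3 - <<'E'
import cv2
a=cv2.imread("pics/top0.png")
cv2.imwrite("pics/tz1.png",cv2.resize(a[200:300,185:345],None,fx=5,fy=5,interpolation=2))
cv2.imwrite("pics/tz2.png",cv2.resize(a[190:290,330:490],None,fx=5,fy=5,interpolation=2))
a=cv2.imread("pics/scene0.png")
cv2.imwrite("pics/sz1.png",cv2.resize(a[180:300,180:340],None,fx=5,fy=5,interpolation=2))
cv2.imwrite("pics/sz2.png",cv2.resize(a[200:300,270:430],None,fx=5,fy=5,interpolation=2))
E
```

```text
(no output)
```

View pics/tz1.png

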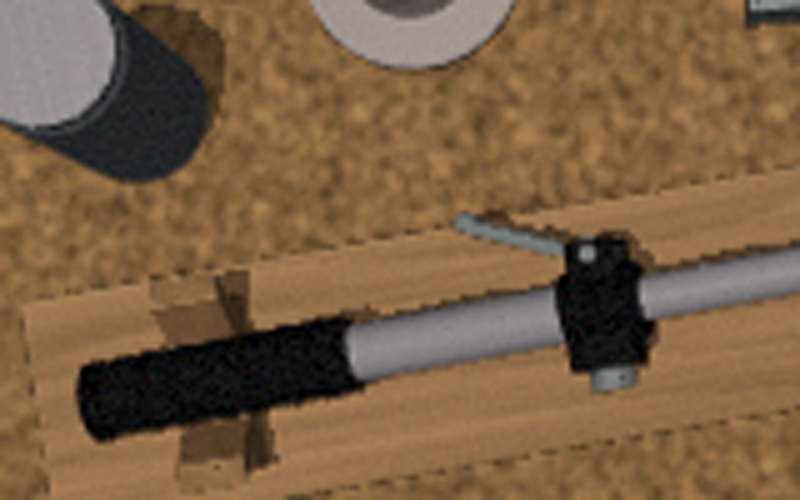

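View pics/tz2.png

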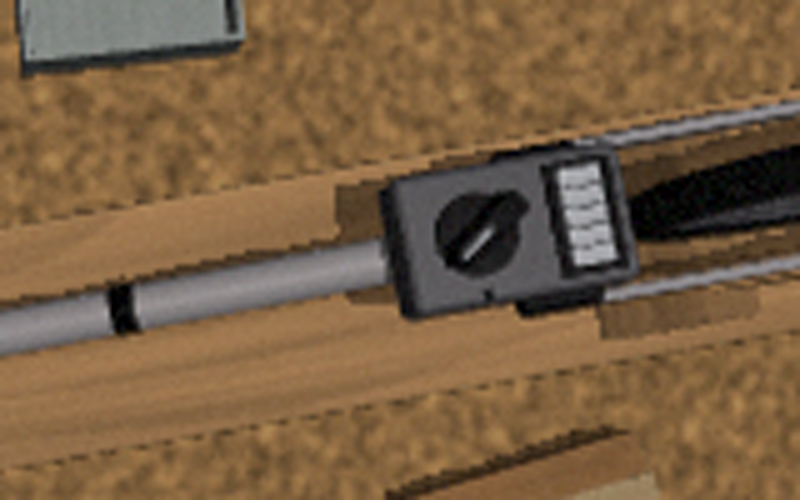

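View pics/sz1.png

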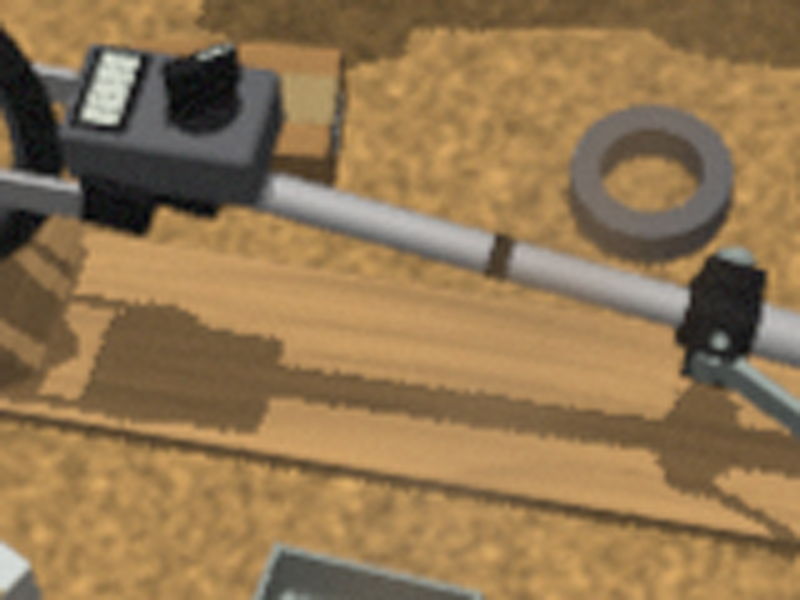

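View pics/sz2.png

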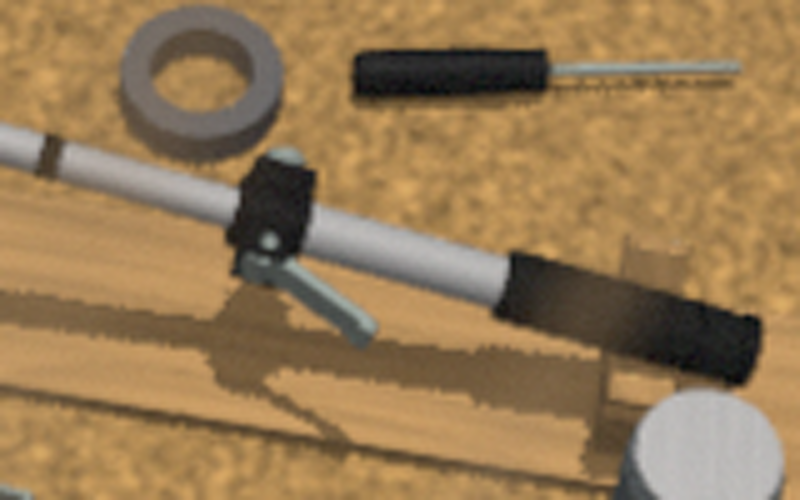

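```bash
cat > h.py <<'E'
import numpy as np, cv2
from rig import env
def P(n):
    i=env.camera_info(n); f=240/np.tan(np.radians(i["vertical_fov"])/2)
    return f,i["cx"],i["cy"],np.array(i["eye"]),np.array(i["rotation"])
def ray(n,uv,c=None):
    f,cx,cy,e,R=c or P(n); d=R@np.array([(uv[0]-cx)/f,(uv[1]-cy)/f,1]); return e,d/np.linalg.norm(d)
def proj(n,p,c=None):
    f,cx,cy,e,R=c or P(n); q=(np.atleast_2d(p)-e)@R; return np.c_[cx+f*q[:,0]/q[:,2],cy+f*q[:,1]/q[:,2]]
def tri(rays):
    A=0;b=0
    for e,d in rays:
        M=np.eye(3)-np.outer(d,d);A=A+M;b=b+M@e
    p=np.linalg.solve(A,b); return p,[np.linalg.norm(np.cross(p-e,d))*1e3 for e,d in rays]
E
python3 - <<'E'
from h import *
np.set_printoptions(precision=4,suppress=True)
T,r=tri([ray("top",(352.2,252)),ray("scene",(282,231.4))]);print("tape",T,r)
F,r=tri([ray("top",(255.4,270.6)),ray("scene",(370.6,256.8))]);print("foam",F,r)
K,r=tri([ray("top",(425.6,237)),ray("scene",(221,197))]);print("knob",K,r)
d=F-T;L=np.linalg.norm(d);print(L,d/L,np.degrees(np.arcsin(-d[2]/L)), np.degrees(np.arctan2(d[1],d[0])))
print("gap", L-.128)
E
```

```text
tape [0.5566 0.0081 0.1274] [np.float64(0.6798994821765384), np.float64(0.6798994821765806)]
foam [0.5206 0.213  0.0795] [np.float64(0.5434699300022737), np.float64(0.5434699300021809)]
knob [ 0.5776 -0.1233  0.2208] [np.float64(0.5566651925595018), np.float64(0.5566651925594995)]
0.2134236249573981 [-0.1686  0.9599 -0.224 ] 12.94687327183751 99.9592899488621
gap 0.08542362495739811
```

play_rows(travel=[[2.7,2.7,1.2],[2.7,2.7,1.2],[2.7,2.7,1.2],[2.7,2.7,1.2],[2.7,2.7,1.2],[2.7,2.7,1.2],[2.7,2.7,1.2],[2.7,2.7,1.2],[2.7,2.7,0.8],[2.7,2.7,0.8],[2.7,2.7,0.8],[2.7,2.7,0.8]], rotation=[[0,0,-0.096],[0,0,-0.096],[0,0,-0.096],[0,0,-0.096],[0,0,-0.096],[0,0,-0.096],[0,0,-0.096],[0,0,-0.096],[0,0,-0.096],[0,0,-0.096],[0,0,-0.096],[0,0,-0.096]], claw=[8.5,8.5,8.5,8.5,8.5,8.5,8.5,8.5,8.5,8.5,8.5,8.5])

```text
time_s: 1.15
position: [0.5238, -0.1762, 0.3595]
tool_rot: [[0.006, -0.755, -0.656], [0.009, -0.656, 0.755], [-1.0, -0.011, 0.003]]
ft_force: [-0.4, -0.7, 0.0]
grip_width: 0.0847
```

```bash
python3 - <<'E'
from h import *
np.set_printoptions(precision=4,suppress=True)
o=env.observe();print(o["time_s"],o["position"],o["tool_rot"],o["q"])
print(proj("wrist",[[.5776,-.1233,.22],[.5566,.0081,.1274]]))
cv2.imwrite("pics/w1.png",env.get_image("wrist")[:,:,::-1])
E
```

```text
1.15 [ 0.5238 -0.1762  0.3595] [[ 0.0063 -0.7548 -0.656 ]
 [ 0.009  -0.6559  0.7548]
 [-0.9999 -0.0107  0.0027]] [-31.1699  18.9288  58.0209   0.6453 103.0096 107.9831]
[[207.1334 228.4587]
 [168.3804 309.2315]]
```

View pics/w1.png

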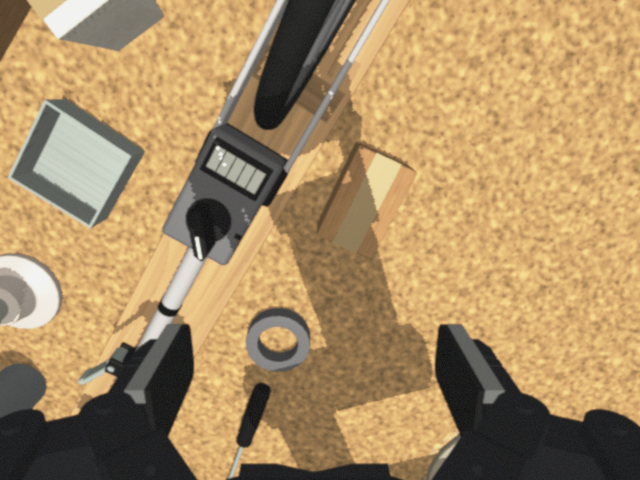

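play_rows(travel=[[1.8,1.8,-1],[1.8,1.8,-1],[1.8,1.7,-1],[0,0,-1],[0,0,-1],[0,0,0]], rotation=[[0,0,0],[0,0,0],[0,0,0],[0,0,0],[0,0,0],[0,0,0]], claw=[8.5,8.5,8.5,8.5,6,6])

```text
time_s: 1.7
position: [0.5863, -0.111, 0.3074]
tool_rot: [[0.009, -0.754, -0.657], [0.01, -0.657, 0.754], [-1.0, -0.014, 0.002]]
ft_force: [-1.1, -0.2, 0.3]
grip_width: 0.0633
```

```bash
python3 - <<'E'
from h import *
np.set_printoptions(precision=4,suppress=True)
o=env.observe();print(o["time_s"],o["position"],o["tool_rot"],o["q"])
print(proj("wrist",[[.5776,-.1233,.22],[.5566,.0081,.1274]]))
cv2.imwrite("pics/w2.png",env.get_image("wrist")[:,:,::-1])
E
```

```text
1.7 [ 0.5863 -0.111   0.3074] [[ 0.009  -0.7539 -0.657 ]
 [ 0.0105 -0.6569  0.7539]
 [-0.9999 -0.0137  0.002 ]] [-22.4053  24.3783  57.8201   0.7596  97.5521 116.6273]
[[341.3557 242.8002]
 [251.8076 330.1677]]
```

View pics/w2.png

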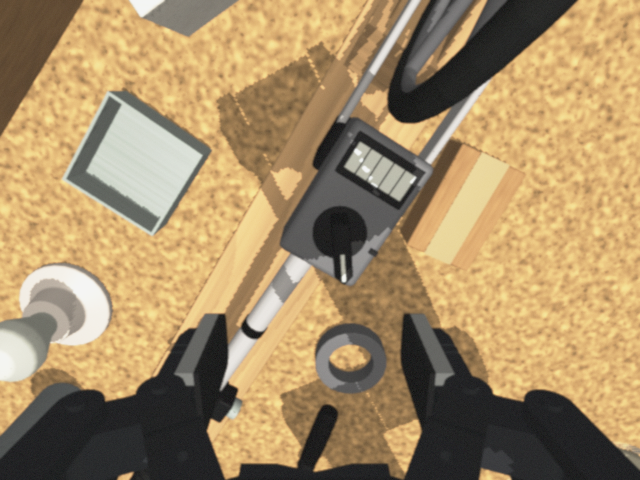

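```bash
python3 - <<'E'
import cv2
a=cv2.imread("pics/w2.png")
cv2.imwrite("pics/w2z.png",cv2.resize(a[110:300,260:440],None,fx=3.15,fy=3.15,interpolation=2))
E
```

```text
(no output)
```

View pics/w2z.png

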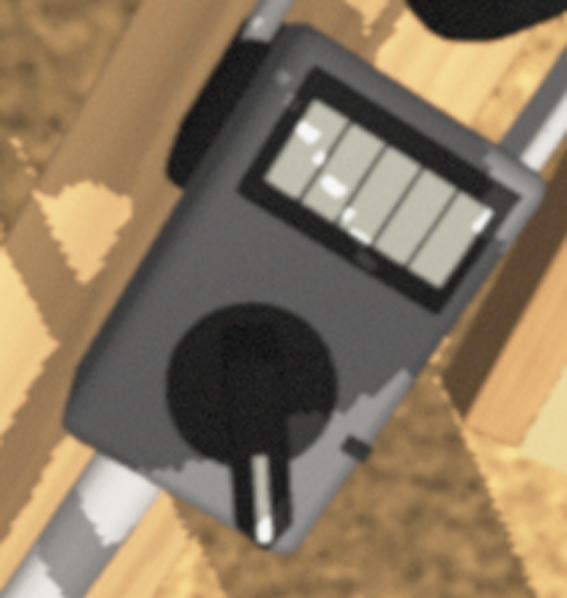

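```bash
python3 - <<'E'
from h import *
np.set_printoptions(precision=4,suppress=True)
for n,w,t in [("h-near",(352,285),(411.6,253.6)),("h-far",(280.6,241.7),(408.4,227)),("w-near",(431.4,168.7),(457.6,244.4)),("w-far",(352,119),(452.4,219.4))]:
    print(n,*tri([ray("wrist",w),ray("top",t)]))
p,r=tri([ray("wrist",(343.8,282)),ray("top",(423.4,241.6)),ray("scene",(226.6,189.4))]);print("nosetip",p,r)
for z in (.195,.2,.205,.21,.215,.22,.225,.23):
    def at(uv):
        e,d=ray("wrist",uv);return e+d*(z-e[2])/d[2]
    a,b,c=at((343.8,281.5)),at((338.7,213)),at((340,232)); n=a-b
    print(z,a,b,"len",np.linalg.norm(n),"dir",np.degrees(np.arctan2(n[1],n[0])),"disc",c)
E
```

```text
h-near [ 0.5477 -0.1014  0.1993] [np.float64(0.5419904845665654), np.float64(0.5419904845664835)]
h-far [ 0.6001 -0.0951  0.2007] [np.float64(1.0880676915618548), np.float64(1.0880676915619392)]
w-near [ 0.565  -0.1875  0.2055] [np.float64(0.069264269033353), np.float64(0.06926426903345423)]
w-far [ 0.6156 -0.1793  0.1985] [np.float64(2.275292568872554), np.float64(2.2752925688725107)]
nosetip [ 0.5672 -0.1132  0.2409] [np.float64(0.737990479091194), np.float64(2.0397979457645423), np.float64(1.4549979106331206)]
0.195 [ 0.5514 -0.0988  0.195 ] [ 0.5851 -0.1311  0.195 ] len 0.04663018412049506 dir 136.21176415858355 disc [ 0.5762 -0.1224  0.195 ]
0.2 [ 0.5532 -0.1003  0.2   ] [ 0.5862 -0.132   0.2   ] len 0.045722797798066456 dir 136.2117641585835 disc [ 0.5774 -0.1235  0.2   ]
0.205 [ 0.5549 -0.1018  0.205 ] [ 0.5872 -0.1328  0.205 ] len 0.04481541147563781 dir 136.2117641585835 disc [ 0.5787 -0.1245  0.205 ]
0.21 [ 0.5566 -0.1034  0.21  ] [ 0.5883 -0.1337  0.21  ] len 0.04390802515320927 dir 136.21176415858355 disc [ 0.5799 -0.1256  0.21  ]
0.215 [ 0.5583 -0.1049  0.215 ] [ 0.5894 -0.1346  0.215 ] len 0.04300063883078063 dir 136.21176415858355 disc [ 0.5812 -0.1266  0.215 ]
0.22 [ 0.5601 -0.1064  0.22  ] [ 0.5905 -0.1355  0.22  ] len 0.042093252508352 dir 136.21176415858352 disc [ 0.5824 -0.1277  0.22  ]
0.225 [ 0.5618 -0.1079  0.225 ] [ 0.5915 -0.1364  0.225 ] len 0.041185866185923375 dir 136.2117641585835 disc [ 0.5837 -0.1288  0.225 ]
0.23 [ 0.5635 -0.1094  0.23  ] [ 0.5926 -0.1373  0.23  ] len 0.04027847986349473 dir 136.2117641585835 disc [ 0.5849 -0.1298  0.23  ]
```

play_rows(travel=[[-0.4,-0.65,0],[-0.4,-0.65,-1.5],[0,0,-2],[0,0,-2],[0,0,-1],[0,0,0],[0,0,0]], rotation=[[-0.01,0.009,0.045],[0,0,0.044],[0,0,0],[0,0,0],[0,0,0],[0,0,0],[0,0,0]], claw=[5,5,5,5,5,5,5])

```text
time_s: 2.33
position: [0.5779, -0.1278, 0.2472]
tool_rot: [[0.008, -0.691, -0.722], [-0.004, -0.722, 0.691], [-1.0, -0.003, -0.009]]
ft_force: [-0.7, -0.8, 0.0]
grip_width: 0.0498
```

play_rows(travel=[[0.05,0.35,0],[0,0,-1.2],[0,0,-1.2],[0,0,-0.8],[0,0,0],[0,0,0]], rotation=[[0.004,0.008,0],[0,0,0],[0,0,0],[0,0,0],[0,0,0],[0,0,0]], claw=[5,5,5,5,5,5])

```text
time_s: 2.83
position: [0.5805, -0.1249, 0.2212]
tool_rot: [[0.009, -0.692, -0.722], [-0.003, -0.722, 0.692], [-1.0, -0.003, -0.009]]
ft_force: [0.2, -0.1, -0.7]
grip_width: 0.0504
```

```bash
python3 - <<'E'
from h import *
np.set_printoptions(precision=4,suppress=True)
o=env.observe();print(o["time_s"],o["position"],o["tool_rot"],o["q"])
cv2.imwrite("pics/w3.png",env.get_image("wrist")[:,:,::-1])
E
```

```text
2.8333 [ 0.5805 -0.1249  0.2212] [[ 0.0086 -0.6921 -0.7218]
 [-0.0034 -0.7218  0.6921]
 [-1.     -0.0035 -0.0085]] [-23.5641  26.412   68.4675   0.0186  84.5941 110.2308]
```

View pics/w3.png

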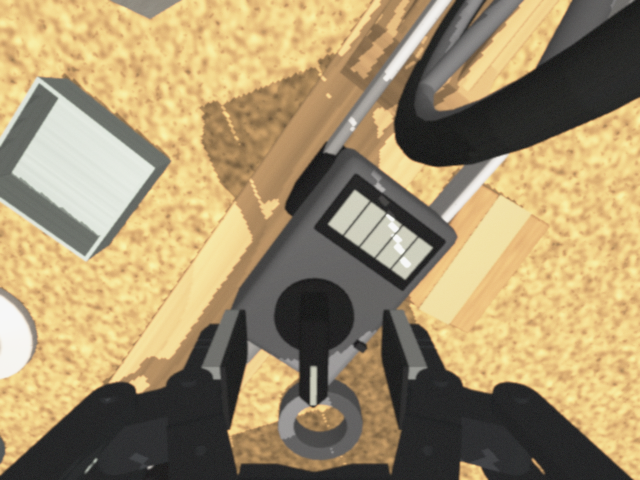

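play_rows(travel=[[-0.2,0.05,-0.45],[0,0,-0.4],[0,0,0],[0,0,0],[0,0,0],[0,0,0],[0,0,0],[0,0,0]], rotation=[[0,0,0],[0,0,0],[0,0,0],[0,0,0],[0,0,0],[0,0,0],[0,0,0],[0,0,0]], claw=[5,5,3,1,0.5,0.5,0.5,0.5], squeeze=25)

```text
time_s: 3.55
position: [0.5795, -0.1238, 0.2141]
tool_rot: [[0.013, -0.692, -0.722], [-0.004, -0.722, 0.692], [-1.0, -0.006, -0.012]]
ft_force: [0.5, -0.4, -0.7]
grip_width: 0.0096
```

play_rows(travel=[[0,0,0],[0,0,0],[0,0,0],[0,0,0],[0,0,0],[0,0,0],[0,0,0],[0,0,0],[0,0,0]], rotation=[[0,0,0.1],[0,0,0.1],[0,0,0.1],[0,0,0.1],[0,0,0.1],[0,0,0.1],[0,0,0.1],[0,0,0.1],[0,0,0]], claw=[0.5,0.5,0.5,0.5,0.5,0.5,0.5,0.5,0.5])

```text
time_s: 4.3
position: [0.5793, -0.1245, 0.2141]
tool_rot: [[0.011, 0.074, -0.997], [0.005, -0.997, -0.074], [-1.0, -0.004, -0.012]]
ft_force: [0.7, 1.6, -1.1]
grip_width: 0.0097
```

```bash
python3 - <<'E'
from h import *
np.set_printoptions(precision=4,suppress=True)
o=env.observe();r=o["tool_rot"];print(o["time_s"],o["position"],np.degrees(np.arctan2(r[1,1],r[0,1])),o["ft_force"],o["wrist_torque"],o["grip_width"],o["q"])
E
```

```text
4.3 [ 0.5793 -0.1245  0.2141] -85.73292774883629 [ 0.733   1.6225 -1.1314] [-0.049  -0.0596  0.0227] 0.009737122224408127 [-23.8031  26.5433  69.4438   0.5327  83.5485  61.8735]
```

play_rows(travel=[[0,0,0],[0,0,0],[0,0,0]], rotation=[[0,0,0.05],[0,0,0.05],[0,0,0]], claw=[0.5,0.5,0.5])

```text
time_s: 4.55
position: [0.5793, -0.1246, 0.2141]
tool_rot: [[0.011, 0.169, -0.986], [0.006, -0.986, -0.169], [-1.0, -0.004, -0.012]]
ft_force: [0.2, 1.1, -0.3]
grip_width: 0.0095
```

```bash
python3 - <<'E'
from h import *
np.set_printoptions(precision=4,suppress=True)
o=env.observe();r=o["tool_rot"];print(o["time_s"],o["position"],np.degrees(np.arctan2(r[1,1],r[0,1])),o["ft_force"],o["wrist_torque"],o["grip_width"])
E
```

```text
4.55 [ 0.5793 -0.1246  0.2141] -80.28806611203763 [ 0.2149  1.069  -0.2963] [-0.0879 -0.09    0.0659] 0.009471583257300808
```

play_rows(travel=[[0,0,0],[0,0,0],[0,0,0]], rotation=[[0,0,0.04],[0,0,0.04],[0,0,0.02]], claw=[0.5,0.5,0.5])

```text
time_s: 4.8
position: [0.5793, -0.1246, 0.2142]
tool_rot: [[0.01, 0.255, -0.967], [0.008, -0.967, -0.255], [-1.0, -0.005, -0.012]]
ft_force: [0.8, 0.9, -1.0]
grip_width: 0.0094
```

```bash
python3 - <<'E'
from h import *
np.set_printoptions(precision=4,suppress=True)
o=env.observe();r=o["tool_rot"];print(o["time_s"],o["position"],np.degrees(np.arctan2(r[1,1],r[0,1])),o["ft_force"],o["wrist_torque"],o["grip_width"])
cv2.imwrite("pics/w4.png",env.get_image("wrist")[:,:,::-1])
E
```

```text
4.8 [ 0.5793 -0.1246  0.2142] -75.24980647420907 [ 0.8158  0.8845 -0.9739] [ 0.102  -0.1424 -1.3115] 0.009433957066506566
```

View pics/w4.png

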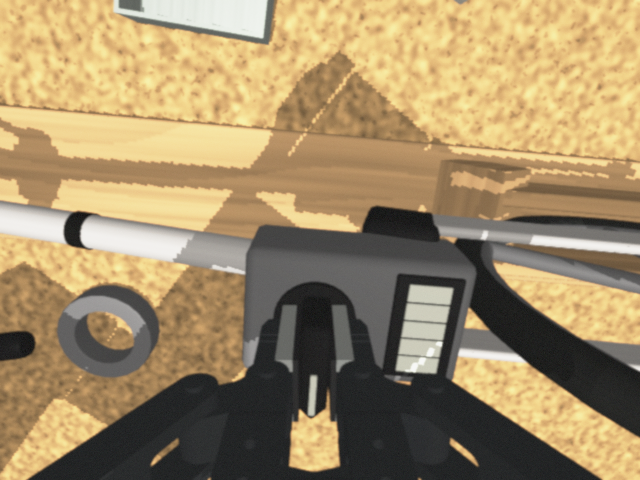

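play_rows(travel=[[0,0,0],[0,0,0],[0,0,0],[0,0,2],[0,0,2.5],[0,0,2.5],[0,0,1],[0,0,0]], rotation=[[0,0,0],[0,0,0],[0,0,0],[0,0,0],[0,0,0],[0,0,0],[0,0,0],[0,0,0]], claw=[2,4,5,5,5,5,5,5])

```text
time_s: 5.52
position: [0.5784, -0.1245, 0.2968]
tool_rot: [[0.008, 0.249, -0.969], [0.008, -0.969, -0.248], [-1.0, -0.005, -0.009]]
ft_force: [0.2, -0.7, -0.6]
grip_width: 0.0501
```

```bash
python3 - <<'E'
from h import *
np.set_printoptions(precision=4,suppress=True)
o=env.observe();r=o["tool_rot"];print(o["time_s"],o["position"],np.degrees(np.arctan2(r[1,1],r[0,1])),o["ft_force"],o["wrist_torque"],o["grip_width"])
import pickle;pickle.dump(P("wrist"),open("w5.pkl","wb"))
cv2.imwrite("pics/w5.png",env.get_image("wrist")[:,:,::-1])
E
```

```text
5.5167 [ 0.5784 -0.1245  0.2968] -75.60917382296005 [ 0.1707 -0.7496 -0.5663] [ 0.005  -0.0554 -0.0149] 0.050071794011405366
```

View pics/w5.png

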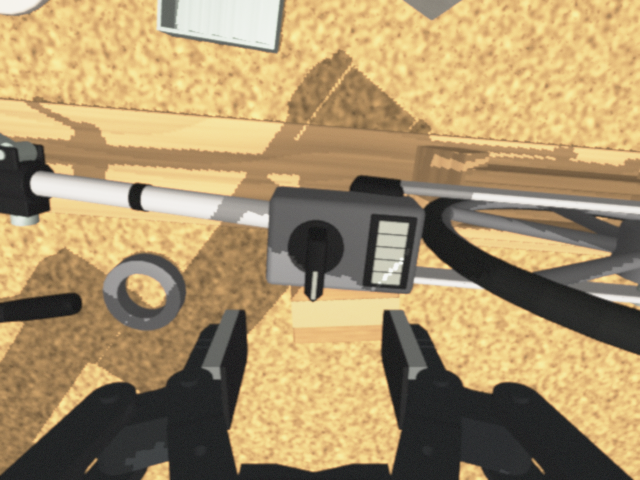

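```bash
python3 - <<'E'
import cv2
a=cv2.imread("pics/w5.png")
cv2.imwrite("pics/w5z.png",cv2.resize(a[170:320,240:440],None,fx=4,fy=4,interpolation=2))
cv2.imwrite("pics/w5y.png",cv2.resize(a[120:240,0:160],None,fx=5,fy=5,interpolation=2))
E
```

```text
(no output)
```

View pics/w5z.png

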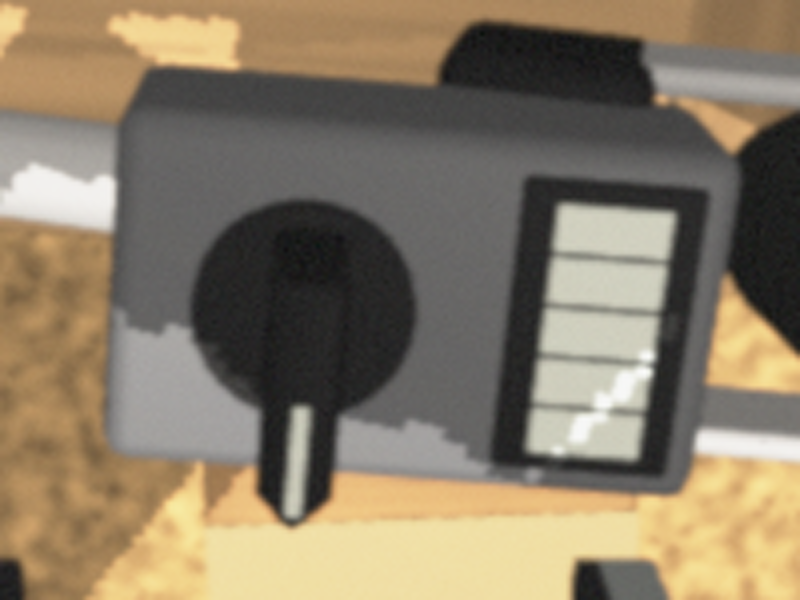

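View pics/w5y.png

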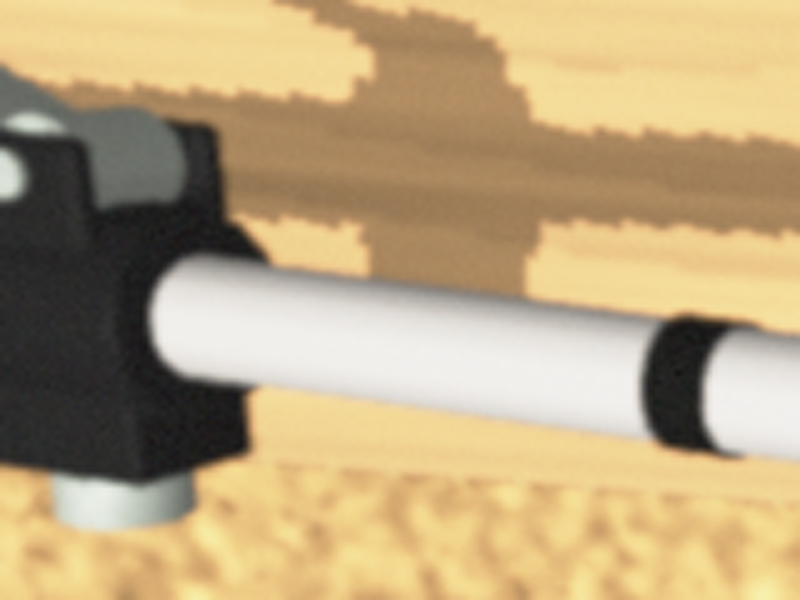

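```bash
cat > fit.py <<'E'
from h import *
import pickle
from scipy.optimize import least_squares
W=pickle.load(open("w5.pkl","rb"))
np.set_printoptions(precision=4,suppress=True)
sl=np.radians(12)
def axes(yaw):
    gx=np.array([np.cos(yaw),np.sin(yaw),0]);gy=np.array([-gx[1],gx[0],0])
    px=gx*np.cos(sl)+np.array([0,0,-np.sin(sl)]); pz=np.cross(px,gy); return px,gy,pz
th=np.linspace(0,2*np.pi,361)
def circ(c,r,yaw):
    px,gy,pz=axes(yaw); return c+r*(np.outer(np.cos(th),gy)+np.outer(np.sin(th),pz))
def z(x,y): return x/5,120+y/5
def sides(c,r,yaw,cam,n):
    # silhouette points: on circle where normal perp to view
    px,gy,pz=axes(yaw); e=cam[3]; v=e-c; a=np.arctan2(v@pz,v@gy); d=np.hypot(v@pz,v@gy); k=np.arccos(r/d)
    return [proj(n,c+r*(np.cos(a+s*k)*gy+np.sin(a+s*k)*pz),cam)[0] for s in(1,-1)]
tc,sc=P("top"),P("scene")
def res(p,full=False):
    T=p[:3];yaw=p[3];s=p[4]
    px,gy,pz=axes(yaw);M=T+px*s;F=M+px*.128
    q=proj("w",circ(T,.0095,yaw),W); m=proj("w",circ(M,.0095,yaw),W)
    r=[q[:,0].min()-z(643,382)[0], m[:,0].min()-z(150,318)[0]]
    for C,(u,l) in ((T,(318,440)),(M,(255,378))):
        a=sides(C,.0095,yaw,W,"w"); ys=sorted([a[0][1],a[1][1]]); r+= [ys[0]-z(0,u)[1],ys[1]-z(0,l)[1]]
    w=.7
    r+=list(w*(proj("t",T,tc)[0]-(352.2,252)))+list(w*(proj("s",T,sc)[0]-(282,231.4)))
    r+=list(w*(proj("t",F,tc)[0]-(255.4,270.6)))+list(w*(proj("s",F,sc)[0]-(370.6,256.8)))
    return np.array(r)
if __name__=="__main__":
    f=least_squares(res,[.5566,.0081,.1274,np.radians(99.7),.085])
    print(f.x,np.degrees(f.x[3]));print(f.fun)
    px,gy,pz=axes(f.x[3]);print(px,gy,pz)
    def at(uv,zz):
        e,d=ray("w",uv,W);return e+d*(zz-e[2])/d[2]
    a=at((312.5,300),.2335);b=at((315.5,271.25),.2335);print("nose",np.degrees(np.arctan2(*(a-b)[1::-1])))
    a=at((268.75,280),.2005);b=at((271.25,202.5),.2005);print("box",np.degrees(np.arctan2(*(a-b)[1::-1])))
    np.save("fit.npy",f.x)
E
python3 fit.py
```

```text
[0.5567 0.0079 0.1247 1.7465 0.0844] 100.06924328514759
[ 0.0024 -0.0395 -0.2458  0.4445  0.2087 -0.3865 -0.2193  0.088  -0.2588
  0.4559 -0.0489  0.112  -0.2605 -0.2492]
[-0.171   0.9631 -0.2079] [-0.9846 -0.1748  0.    ] [-0.0364  0.2047  0.9781]
nose -171.0777834344246
box -169.22928494664149
```

```bash
cat > tgt.py <<'E'
from fit import *
from scipy.spatial.transform import Rotation as Ro
x=np.load("fit.npy");T=x[:3];px,gy,pz=axes(x[3])
Rt=np.c_[-pz,-gy,-px]
def tcp(s,c,h): # s: along pole from tape, c: offset to -gy (lever side), h: TCP height above axis along pz
    return T+px*s-gy*c+pz*h
def report(s,c,h):
    o=env.observe();d=(tcp(s,c,h)-o["position"])*100
    rv=Ro.from_matrix(Rt@o["tool_rot"].T).as_rotvec()
    v=o["position"]-T
    print("t",o["time_s"],"cur s,c,h mm",v@px*1e3,-v@gy*1e3,v@pz*1e3,"w",o["grip_width"]*1e3)
    print("  need cm",d.round(2),"rot",rv.round(3),"F",o["ft_force"].round(1),"F along px,c,pz",(o["ft_force"]@np.c_[px,-gy,pz]).round(1))
E
python3 - <<'E'
from tgt import *
report(x[4]+.053,.0255,.09)
report(x[4]+.053,.0255,-.022)
print(tcp(x[4]+.053,.0255,.09))
a=ray("top",(276.6,244)); M=T+px*x[4]
# lever tip on axis height plane
pin=M+px*.017-gy*.022
zz=(M+px*.075)[2]
for n,uv in(("top",(276.8,244.2)),("scene",(343.8,267))):
    e,d=ray(n,uv);p=e+d*(((M-e)@pz)/(d@pz)); v=p-pin; print(n,v@px,-v@gy,np.arctan2(-v@gy,v@px))
for n,uv,h in (("can",(195,203),.19),("bulb",(264,180),.12),("lampbase",(268,192),.01)):
    e,d=ray("top",uv); print(n,e+d*(h-e[2])/d[2])
E
```

```text
t 5.5667 cur s,c,h mm -166.75096595755343 -1.9140277057334214 139.58542818893295 w 49.73502969128443
  need cm [ -2.32  28.76 -11.17] rot [-0.205  0.124  1.49 ] F [ 0.3  0.  -0.2] F along px,c,pz [ 0.   0.3 -0.2]
t 5.5667 cur s,c,h mm -166.75096595755343 -1.9140277057334214 139.58542818893295 w 49.73502969128443
  need cm [ -1.92  26.46 -22.13] rot [-0.205  0.124  1.49 ] F [ 0.3  0.  -0.2] F along px,c,pz [ 0.   0.3 -0.2]
[0.555  0.1631 0.1841]
top 0.05380872695098498 0.02501284795690241 0.43513221270007574
scene 0.05390496229723024 0.02439342687977237 0.42495302352149544
can [0.649 0.318 0.19 ]
bulb [0.7095 0.1909 0.12  ]
lampbase [0.7054 0.1933 0.01  ]
```

play_rows(travel=[[-0.2,2.2,0],[-0.2,2.2,0],[-0.2,2.2,0],[-0.2,2.2,-0.3],[-0.2,2.2,-0.5],[-0.2,2.2,-0.8],[-0.2,2.2,-0.8],[-0.2,2.2,-0.8],[-0.2,2.2,-0.8],[-0.2,2.2,-0.8],[-0.2,2.2,-0.8],[0,2.2,-0.8]], rotation=[[-0.016,0.0095,0.1145],[-0.016,0.0095,0.1145],[-0.016,0.0095,0.1145],[-0.016,0.0095,0.1145],[-0.016,0.0095,0.1145],[-0.016,0.0095,0.1145],[-0.016,0.0095,0.1145],[-0.016,0.0095,0.1145],[-0.016,0.0095,0.1145],[-0.016,0.0095,0.1145],[-0.016,0.0095,0.1145],[-0.016,0.0095,0.1145]], claw=[5,5,5,5,7,8,8,8,8,8,8,8])

```text
time_s: 6.57
position: [0.551, 0.146, 0.2156]
tool_rot: [[0.019, 0.994, 0.112], [-0.209, 0.113, -0.971], [-0.978, -0.005, 0.21]]
ft_force: [0.3, -0.3, 0.7]
grip_width: 0.0797
```

```bash
python3 - <<'E'
from tgt import *
report(x[4]+.053,.0255,.05)
cv2.imwrite("pics/w6.png",env.get_image("wrist")[:,:,::-1])
E
```

```text
t 6.5667 cur s,c,h mm 115.0808695445455 18.5125560515039 117.38945186880387 w 79.65044837918119
  need cm [ 0.55  0.89 -7.06] rot [ 0.003 -0.004  0.062] F [ 0.3 -0.3  0.7] F along px,c,pz [-0.4  0.2  0.6]
```

View pics/w6.png

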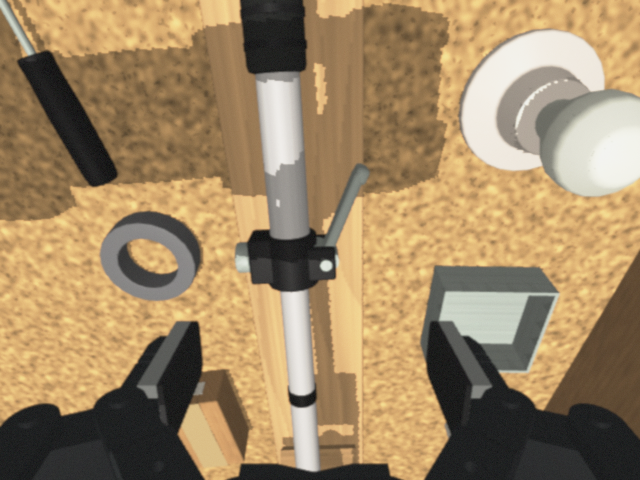

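```bash
python3 - <<'E'
from tgt import *
W6=P("wrist"); pickle.dump(W6,open("w6.pkl","wb"))
a=cv2.imread("pics/w6.png")
M=T+px*x[4]
for c,col in((T,(0,0,255)),(M,(0,255,0)),(M+px*.128,(255,0,0))):
    print(proj("w",c,W6))
b=cv2.resize(a[220:420,210:390],None,fx=3,fy=3,interpolation=2)
def pl(C,r,col):
    q=(proj("w",circ(C,r,x[3]),W6)-(210,220)+.5)*3-.5
    cv2.polylines(b,[q.round().astype(int)],True,col,1)
pl(T,.0095,(0,0,255));pl(M,.0095,(0,255,0));pl(M,.017,(0,255,255));pl(M+px*.034,.017,(255,255,0))
cv2.imwrite("pics/w6z.png",b)
E
```

```text
[[299.9247 386.8461]]
[[292.3568 280.765 ]]
[[277.6069  74.0146]]
```

View pics/w6z.png

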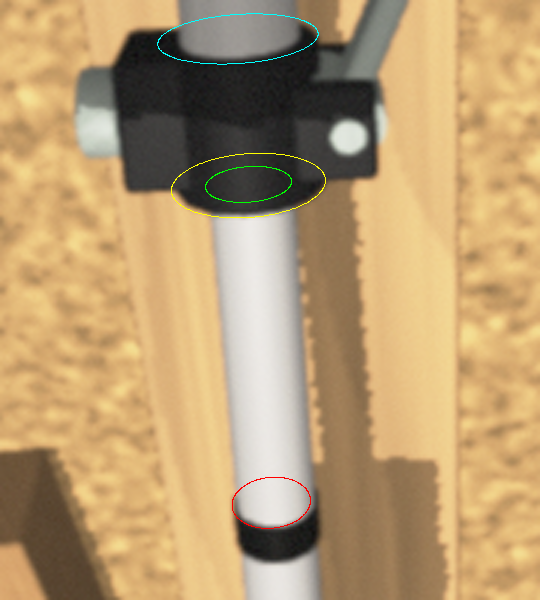

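play_rows(travel=[[0.3,0.45,-1],[0.25,0.44,-2],[0,0,-2],[0,0,-1.5],[0,0,0],[0,0,0]], rotation=[[0.003,-0.004,0.062],[0,0,0],[0,0,0],[0,0,0],[0,0,0],[0,0,0]], claw=[8,8,8,8,8,8])

```text
time_s: 7.12
position: [0.5516, 0.1617, 0.1394]
tool_rot: [[0.027, 0.981, 0.192], [-0.205, 0.193, -0.96], [-0.978, -0.014, 0.206]]
ft_force: [-0.1, 0.3, -0.5]
grip_width: 0.0799
```

```bash
python3 - <<'E'
from tgt import *
report(x[4]+.053,.0255,-.022)
E
```

```text
t 7.1167 cur s,c,h mm 145.94629900577337 21.851965401581925 46.045346719381115 w 79.94743601832604
  need cm [ 0.75 -2.15 -6.48] rot [ 0.001 -0.014 -0.019] F [-0.1  0.3 -0.5] F along px,c,pz [ 0.4 -0.  -0.4]
```

play_rows(travel=[[0.4,-1.2,0],[0.1,-0.25,-1.2],[0.1,-0.3,-1.6],[0.1,-0.3,-1.6],[0.05,-0.1,-1.2],[0,0,-0.5],[0,0,0],[0,0,0]], rotation=[[0.001,-0.014,-0.019],[0,0,0],[0,0,0],[0,0,0],[0,0,0],[0,0,0],[0,0,0],[0,0,0]], claw=[8,8,8,8,8,8,8,8])

```text
time_s: 7.78
position: [0.5638, 0.1333, 0.0831]
tool_rot: [[0.051, 0.986, 0.156], [-0.204, 0.163, -0.965], [-0.978, 0.017, 0.21]]
ft_force: [-2.0, 0.2, -0.6]
grip_width: 0.0798
```

```bash
python3 - <<'E'
from tgt import *
report(x[4]+.053,.0255,-.022)
cv2.imwrite("pics/w7.png",env.get_image("wrist")[:,:,::-1])
E
```

```text
t 7.7833 cur s,c,h mm 128.1680894880998 28.919615589614104 -15.279346871043943 w 79.84881746628504
  need cm [-0.47  0.69 -0.85] rot [-0.001  0.017  0.012] F [-2.   0.2 -0.6] F along px,c,pz [ 0.7 -2.  -0.5]
```

View pics/w7.png

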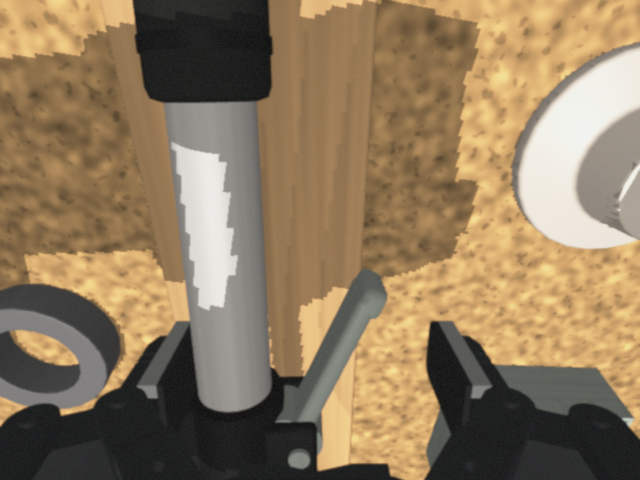

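play_rows(travel=[[-0.36,0.23,-0.06],[0.02,-0.12,-0.6],[0,0,0],[0,0,0]], rotation=[[-0.001,0.017,0.012],[0,0,0],[0,0,0],[0,0,0]], claw=[8,8,8,8])

```text
time_s: 8.17
position: [0.5615, 0.1347, 0.0788]
tool_rot: [[0.041, 0.984, 0.172], [-0.205, 0.177, -0.963], [-0.978, 0.004, 0.208]]
ft_force: [-0.7, -0.2, 0.8]
grip_width: 0.0802
```

```bash
python3 - <<'E'
from tgt import *
report(x[4]+.049,.0255,-.022)
E
```

```text
t 8.1667 cur s,c,h mm 130.86589220837814 26.869469450757467 -19.06823621927061 w 80.19797430951672
  need cm [-0.17  0.16 -0.34] rot [-0.     0.004 -0.002] F [-0.7 -0.2  0.8] F along px,c,pz [-0.2 -0.7  0.7]
```

play_rows(travel=[[-0.14,0,-0.3],[0.1,-0.58,0.12],[0.1,-0.58,0.12],[0.1,-0.58,0.12],[0.1,-0.58,0.12],[0.1,-0.58,0.12],[0,0,0]], rotation=[[0,0.004,-0.002],[0,0,0],[0,0,0],[0,0,0],[0,0,0],[0,0,0],[0,0,0]], claw=[8,8,8,8,8,8,8])

```text
time_s: 8.75
position: [0.5656, 0.1034, 0.0826]
tool_rot: [[0.037, 0.985, 0.171], [-0.203, 0.175, -0.963], [-0.978, 0.001, 0.207]]
ft_force: [0.1, 0.2, -0.4]
grip_width: 0.08
```

```bash
python3 - <<'E'
from tgt import *
report(.055,.0255,-.022)
cv2.imwrite("pics/w8.png",env.get_image("wrist")[:,:,::-1])
E
```

```text
t 8.75 cur s,c,h mm 99.18947592173235 25.4951807672917 -21.91988661218823 w 80.03916024754872
  need cm [ 0.76 -4.26  0.91] rot [-0.001  0.001  0.   ] F [ 0.1  0.2 -0.4] F along px,c,pz [ 0.3  0.1 -0.3]
```

View pics/w8.png

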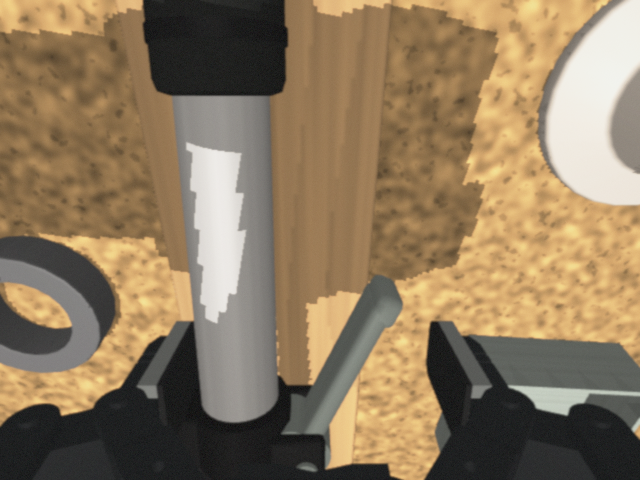

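play_rows(travel=[[0.09,-0.52,0.11],[0.09,-0.52,0.11],[0.09,-0.52,0.11],[0.09,-0.52,0.11],[0.09,-0.52,0.11],[0.09,-0.52,0.11],[0.05,-0.3,0.06],[0,0,0]], rotation=[[0,0,0],[0,0,0],[0,0,0],[0,0,0],[0,0,0],[0,0,0],[0,0,0],[0,0,0]], claw=[8,8,8,8,8,8,8,8])

```text
time_s: 9.47
position: [0.5721, 0.066, 0.0906]
tool_rot: [[0.037, 0.985, 0.17], [-0.203, 0.174, -0.964], [-0.979, 0.002, 0.206]]
ft_force: [-0.1, 1.9, -0.1]
grip_width: 0.08
```

```bash
python3 - <<'E'
from tgt import *
report(.05,.0255,-.022)
pickle.dump(P("wrist"),open("w9.pkl","wb"))
cv2.imwrite("pics/w9.png",env.get_image("wrist")[:,:,::-1])
cv2.imwrite("pics/t9.png",env.get_image("top")[:,:,::-1])
cv2.imwrite("pics/s9.png",env.get_image("scene")[:,:,::-1])
import cv2
a=cv2.imread("pics/t9.png");b=cv2.imread("pics/s9.png")
cv2.imwrite("pics/t9z.png",cv2.resize(a[200:300,250:410],None,fx=5,fy=5,interpolation=2))
cv2.imwrite("pics/s9z.png",cv2.resize(b[180:290,240:400],None,fx=5,fy=5,interpolation=2))
E
```

```text
t 9.4667 cur s,c,h mm 60.40004866855073 25.327493902218084 -21.96944869559044 w 79.98582564181883
  need cm [ 0.19 -1.    0.21] rot [-0.002  0.001  0.   ] F [-0.1  1.9 -0.1] F along px,c,pz [1.8 0.2 0.3]
```

View pics/w9.png

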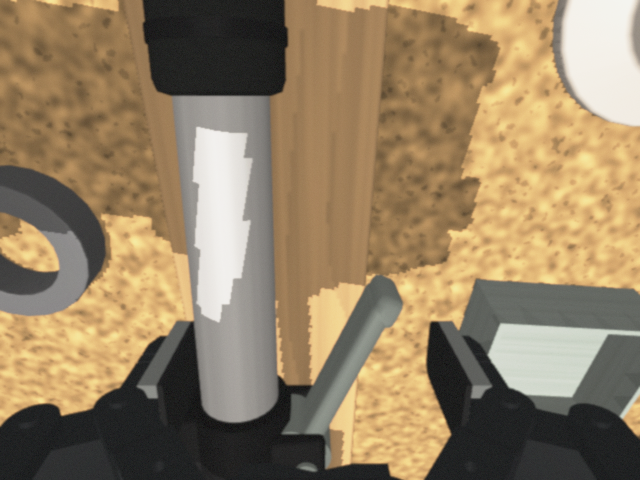

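View pics/t9z.png

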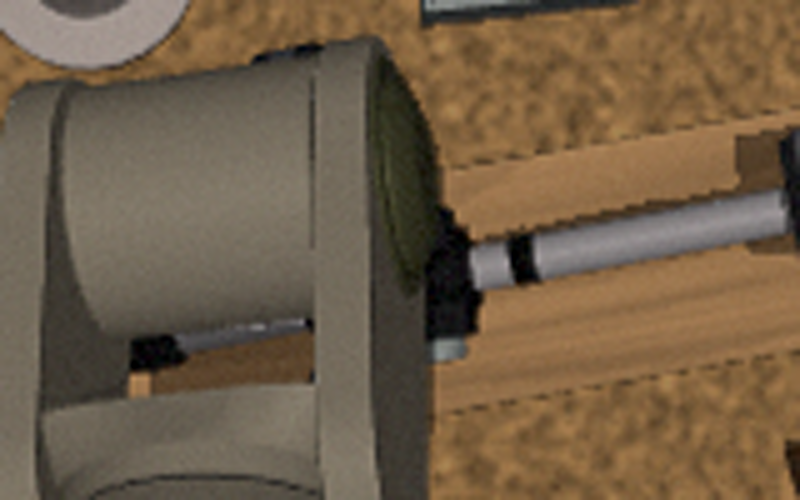

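View pics/s9z.png

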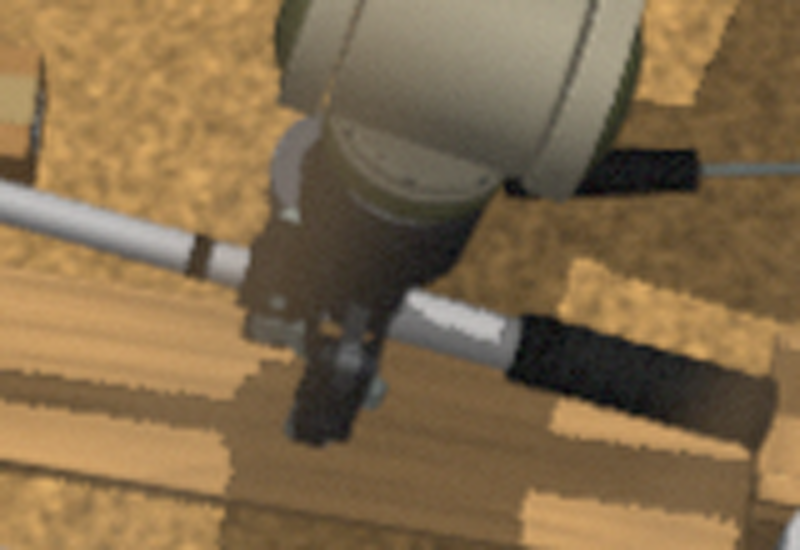

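```bash
cat > ov.py <<'E'
from tgt import *
def ov(pic,pk,g,out,reg=[(0,170,110,330),(340,480,150,350)]):
    Wc=pickle.load(open(pk,"rb"));a=cv2.imread(pic);b=cv2.resize(a,None,fx=4,fy=4,interpolation=2)
    M=T+px*g
    for C,r,col in((M+px*.128,.017,(0,255,0)),(M+px*.034,.0125,(0,0,255)),(M+px*.034,.017,(255,255,0)),(M,.017,(255,0,255))):
        q=(proj("w",circ(C,r,x[3]),Wc)+.5)*4-.5; cv2.polylines(b,[q.round().astype(int)],True,col,1)
    cv2.imwrite(out,np.vstack([b[4*40:4*120,4*110:4*310],b[4*380:4*450,4*150:4*350]]))
E
python3 - <<'E'
from ov import *
ov("pics/w9.png","w9.pkl",.0154,"pics/w9o.png")
E
```

```text
(no output)
```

View pics/w9o.png

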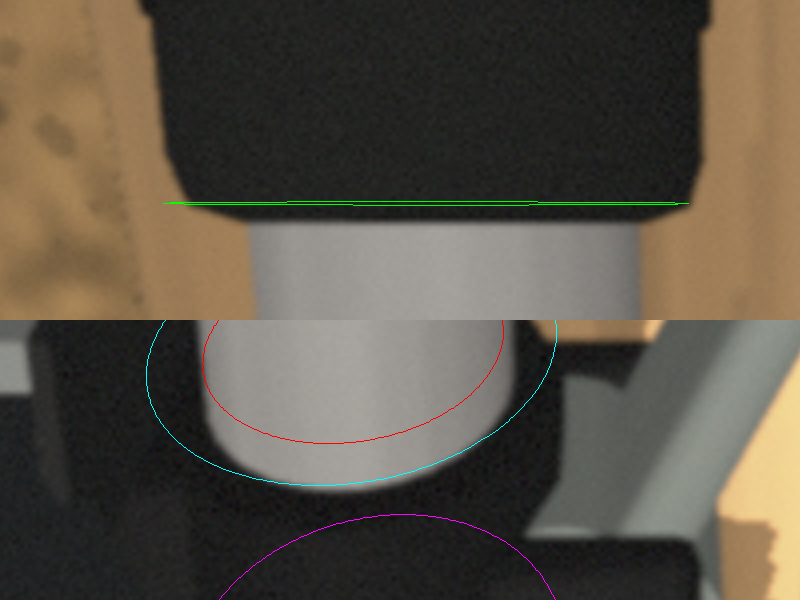

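```bash
python3 - <<'E'
from ov import *
Wc=pickle.load(open("w9.pkl","rb"))
def model(p):
    dy,dz,g,tilt=p; O=T+gy*dy+pz*dz
    M=O+px*g; 
    r=[]
    def edges(row,r0=.0125):
        ss=np.linspace(.03,.135,60); L=[];R=[]
        for s in ss:
            C=M+px*s+pz*tilt*(s-.08); a=sides(C,r0,x[3],Wc,"w"); a=sorted(a,key=lambda q:q[0]); L.append(a[0]);R.append(a[1])
        L=np.array(L);R=np.array(R)
        return [np.interp(-row,-A[::1,1] if A[0,1]<A[-1,1] else -A[:,1],A[:,0]) if 0 else np.interp(row,A[::-1,1],A[::-1,0]) for A in(L,R)]
    e=edges(381);f=edges(97.5)
    cb=proj("w",circ(M+px*.034+pz*tilt*(.034-.08),.0125,x[3]),Wc)[:,1].max()
    fb=proj("w",circ(M+px*.128+pz*tilt*(.048),.0165,x[3]),Wc)[:,1].max()
    return np.array([*e,*f,cb,fb])
obs=np.array([200,278.3,172.5,270,422.5,95])
for use in ([0,1,2,3,4,5],[0,1,2,3,4],[0,1,2,3,5]):
    f=least_squares(lambda p:np.r_[(model(p)-obs)[use],p[3]*50],[0,0,.0154,0],diff_step=1e-4,x_scale=[.001,.001,.001,.01])
    print(use,f.x, (model(f.x)-obs).round(1))
print(model([0,0,.0154,0]))
E
```

```text
[0, 1, 2, 3, 4, 5] [-0.0015  0.0033  0.0143 -0.0134] [ 0.1  0.4 -0.3 -0.2 -0.1  0. ]
[0, 1, 2, 3, 4] [-0.0015  0.0031  0.014  -0.0123] [ 0.3  0.3 -0.2 -0.3  0.   1.3]
[0, 1, 2, 3, 5] [-0.0015  0.0031  0.0143 -0.0123] [ 0.3  0.3 -0.2 -0.3 -0.8  0. ]
[199.1839 275.3514 169.641  265.2044 410.3884  90.7643]
```

```bash
cat > prof.py <<'E'
from tgt import *
from scipy.ndimage import map_coordinates
def prof(pic,n,s0=-.03,s1=.03,off=0.,step=.0005):
    a=cv2.cvtColor(cv2.imread(pic),cv2.COLOR_BGR2GRAY).astype(float)
    ss=np.arange(s0,s1,step); out=0
    cam=P(n)
    e=cam[3]
    for k in np.linspace(-.004,.004,5):
        # surface point facing camera: lateral offset on the visible side
        pts=[]
        for s in ss:
            C=T+px*s; v=e-C; v=v-px*(v@px); v/=np.linalg.norm(v); l=np.cross(px,v)
            pts.append(C+l*k+v*np.sqrt(.0095**2-k*k))
        uv=proj(n,np.array(pts),cam); out=out+map_coordinates(a,[uv[:,1],uv[:,0]],order=1)
    out/=5
    return ss,out
def show(pic,n,**k):
    s,o=prof(pic,n,**k); print(pic); print(" ".join(f"{a*1e3:.0f}:{b:.0f}" for a,b in zip(s[::2],o[::2])))
E
python3 - <<'E'
from prof import *
show("pics/top0.png","top",s1=.1);show("pics/scene0.png","scene",s1=.1)
show("pics/t9.png","top");show("pics/s9.png","scene")
E
```

```text
pics/top0.png
-30:137 -29:137 -28:136 -27:136 -26:137 -25:137 -24:137 -23:136 -22:137 -21:138 -20:137 -19:136 -18:136 -17:137 -16:138 -15:138 -14:138 -13:139 -12:131 -11:98 -10:58 -9:32 -8:15 -7:9 -6:9 -5:7 -4:7 -3:7 -2:12 -1:44 0:94 1:127 2:137 3:138 4:137 5:137 6:137 7:137 8:136 9:136 10:136 11:136 12:135 13:135 14:134 15:135 16:135 17:136 18:136 19:136 20:135 21:135 22:136 23:136 24:136 25:136 26:136 27:137 28:136 29:135 30:134 31:135 32:136 33:136 34:136 35:136 36:136 37:136 38:135 39:135 40:136 41:136 42:136 43:136 44:136 45:136 46:135 47:135 48:135 49:135 50:135 51:135 52:135 53:136 54:136 55:135 56:134 57:134 58:135 59:135 60:135 61:135 62:134 63:134 64:135 65:135 66:136 67:136 68:136 69:136 70:135 71:135 72:135 73:135 74:135 75:135 76:135 77:135 78:136 79:137 80:138 81:131 82:102 83:63 84:36 85:20 86:13 87:13 88:13 89:14 90:15 91:16 92:16 93:15 94:15 95:16 96:16 97:16 98:17 99:15
pics/scene0.png
-30:157 -29:157 -28:157 -27:157 -26:156 -25:156 -24:157 -23:157 -22:157 -21:157 -20:157 -19:157 -18:157 -17:157 -16:156 -15:156 -14:154 -13:149 -12:139 -11:119 -10:94 -9:75 -8:66 -7:6
[... 846 characters left out ...]
5:137 -14:138 -13:140 -12:131 -11:98 -10:57 -9:29 -8:16 -7:12 -6:10 -5:6 -4:4 -3:5 -2:12 -1:43 0:92 1:125 2:136 3:137 4:136 5:135 6:135 7:135 8:135 9:135 10:135 11:135 12:136 13:139 14:132 15:109 16:72 17:40 18:23 19:14 20:14 21:16 22:17 23:17 24:17 25:19 26:21 27:20 28:17 29:16
pics/s9.png
-30:160 -29:160 -28:159 -27:159 -26:158 -25:158 -24:158 -23:158 -22:158 -21:158 -20:158 -19:158 -18:158 -17:158 -16:157 -15:157 -14:154 -13:149 -12:138 -11:118 -10:94 -9:74 -8:64 -7:61 -6:62 -5:62 -4:65 -3:72 -2:88 -1:107 0:126 1:142 2:152 3:154 4:154 5:155 6:155 7:155 8:155 9:154 10:153 11:153 12:152 13:149 14:143 15:129 16:110 17:90 18:78 19:74 20:73 21:74 22:74 23:74 24:75 25:75 26:75 27:75 28:74 29:73
```

play_rows(travel=[[0.07,-0.38,0.08],[0.07,-0.38,0.08],[0.06,-0.36,0.08],[0,0,0],[0,0,0],[0,0,0]], rotation=[[0,0,0],[0,0,0],[0,0,0],[0,0,0],[0,0,0],[0,0,0]], claw=[8,8,8,8,8,8])

```text
time_s: 10.12
position: [0.574, 0.0551, 0.093]
tool_rot: [[0.037, 0.984, 0.172], [-0.202, 0.176, -0.963], [-0.979, 0.001, 0.206]]
ft_force: [0.6, 1.6, 0.9]
grip_width: 0.08
```

```bash
python3 - <<'E'
from prof import *
report(.0439,.0255,-.022)
for n in("top","scene"):
    cv2.imwrite(f"pics/{n}10.png",env.get_image(n)[:,:,::-1]);show(f"pics/{n}10.png",n,s0=-.015,s1=.02)
E
```

```text
t 10.1167 cur s,c,h mm 49.08998263043117 25.265903824133044 -21.973706284090532 w 80.02860075039303
  need cm [ 0.11 -0.5   0.11] rot [-0.002  0.001 -0.001] F [0.6 1.6 0.9] F along px,c,pz [1.2 0.9 1.2]
pics/top10.png
-15:136 -14:137 -13:139 -12:130 -11:98 -10:58 -9:31 -8:16 -7:11 -6:9 -5:6 -4:5 -3:5 -2:11 -1:42 0:93 1:129 2:141 3:127 4:90 5:52 6:29 7:16 8:13 9:15 10:15 11:15 12:16 13:18 14:19 15:18 16:17 17:17 18:18 19:18
pics/scene10.png
-15:157 -14:154 -13:149 -12:139 -11:119 -10:95 -9:75 -8:64 -7:61 -6:61 -5:63 -4:66 -3:72 -2:87 -1:106 0:125 1:139 2:143 3:133 4:116 5:95 6:80 7:72 8:72 9:72 10:73 11:74 12:74 13:73 14:73 15:73 16:74 17:74 18:73 19:73
```

play_rows(travel=[[0.04,-0.25,0.05],[0.04,-0.23,0.05],[0,0,0],[0,0,0],[0,0,0]], rotation=[[0,0,0],[0,0,0],[0,0,0],[0,0,0],[0,0,0]], claw=[8,8,8,8,8])

```text
time_s: 10.63
position: [0.5748, 0.0502, 0.094]
tool_rot: [[0.037, 0.984, 0.173], [-0.202, 0.177, -0.963], [-0.979, 0.001, 0.206]]
ft_force: [0.5, 1.6, 0.6]
grip_width: 0.0798
```

```bash
python3 - <<'E'
from prof import *
report(.044,.0255,-.022)
for n in("top","scene"):
    cv2.imwrite(f"pics/{n}11.png",env.get_image(n)[:,:,::-1]);show(f"pics/{n}11.png",n,s0=-.015,s1=.02)
E
```

```text
t 10.6333 cur s,c,h mm 43.95136348326574 25.231363659193484 -21.988262539348728 w 79.84670007975056
  need cm [ 0.03  0.01 -0.  ] rot [-0.002  0.001 -0.002] F [0.5 1.6 0.6] F along px,c,pz [1.3 0.7 0.9]
pics/top11.png
-15:136 -14:138 -13:139 -12:130 -11:97 -10:58 -9:32 -8:16 -7:10 -6:9 -5:11 -4:12 -3:10 -2:7 -1:6 0:9 1:14 2:16 3:18 4:21 5:21 6:18 7:14 8:13 9:15 10:16 11:15 12:16 13:18 14:20 15:23 16:29 17:32 18:32 19:30
pics/scene11.png
-15:157 -14:155 -13:149 -12:138 -11:118 -10:93 -9:72 -8:63 -7:61 -6:61 -5:61 -4:63 -3:63 -2:64 -1:65 0:66 1:67 2:68 3:69 4:69 5:70 6:70 7:71 8:72 9:72 10:72 11:73 12:73 13:73 14:73 15:73 16:73 17:72 18:71 19:71
```

play_rows(travel=[[-0.165,-0.03,0],[-0.165,-0.03,0],[-0.165,-0.03,0],[-0.165,-0.03,0],[-0.165,-0.03,0],[-0.165,-0.03,0],[-0.165,-0.03,0],[0,0,0],[0,0,0]], rotation=[[0,0,0],[0,0,0],[0,0,0],[0,0,0],[0,0,0],[0,0,0],[0,0,0],[0,0,0],[0,0,0]], claw=[7.65,7.3,6.95,6.6,6.25,5.9,5.6,5.6,5.6], squeeze=40)

```text
time_s: 11.48
position: [0.5627, 0.048, 0.0941]
tool_rot: [[0.04, 0.984, 0.173], [-0.202, 0.177, -0.963], [-0.979, 0.003, 0.206]]
ft_force: [1.1, 1.1, -0.9]
grip_width: 0.0563
```

```bash
python3 - <<'E'
from prof import *
report(.044,.014,-.022)
cv2.imwrite("pics/w12.png",env.get_image("wrist")[:,:,::-1])
for n in("top",):
    cv2.imwrite(f"pics/{n}12.png",env.get_image(n)[:,:,::-1]);show(f"pics/{n}12.png",n,s0=-.015,s1=.01)
E
```

```text
t 11.4833 cur s,c,h mm 43.938671034513035 12.923309651552342 -21.8728756023693 w 56.349972951896746
  need cm [ 0.11  0.02 -0.01] rot [-0.003  0.003 -0.003] F [ 1.1  1.1 -0.9] F along px,c,pz [ 1.1  1.3 -0.6]
pics/top12.png
-15:137 -14:138 -13:140 -12:131 -11:98 -10:58 -9:29 -8:13 -7:8 -6:7 -5:7 -4:8 -3:9 -2:8 -1:8 0:9 1:11 2:14 3:16 4:17 5:18 6:20 7:25 8:28 9:30
```

View pics/w12.png

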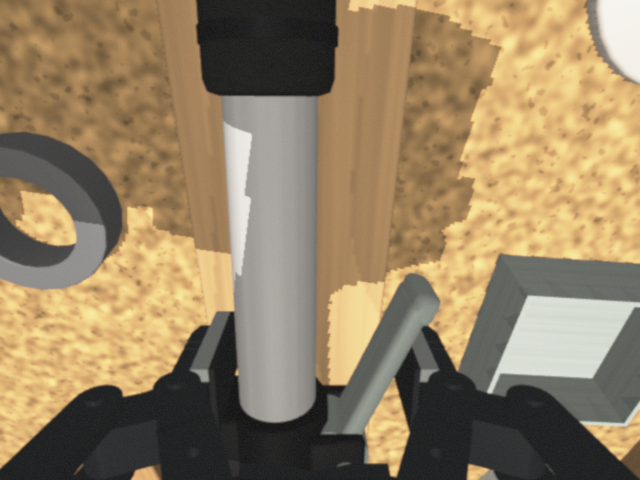

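play_rows(travel=[[-0.17,-0.03,0],[-0.17,-0.03,0],[-0.15,-0.03,0],[0,0,0]], rotation=[[0,0,0],[0,0,0],[0,0,0],[0,0,0]], claw=[5.25,4.9,4.6,4.6])

```text
time_s: 11.92
position: [0.5595, 0.0474, 0.095]
tool_rot: [[0.045, 0.984, 0.173], [-0.202, 0.178, -0.963], [-0.978, 0.009, 0.206]]
ft_force: [1.6, 1.7, -0.0]
grip_width: 0.0462
```

```bash
python3 - <<'E'
from prof import *
report(.044,.0045,-.022)
cv2.imwrite("pics/w13.png",env.get_image("wrist")[:,:,::-1])
E
```

```text
t 11.9167 cur s,c,h mm 43.70262261784974 9.604751317526858 -21.048618563982597 w 46.17648969193075
  need cm [-0.5  -0.08 -0.1 ] rot [-0.003  0.008 -0.003] F [ 1.6  1.7 -0. ] F along px,c,pz [1.3 1.9 0.3]
```

View pics/w13.png

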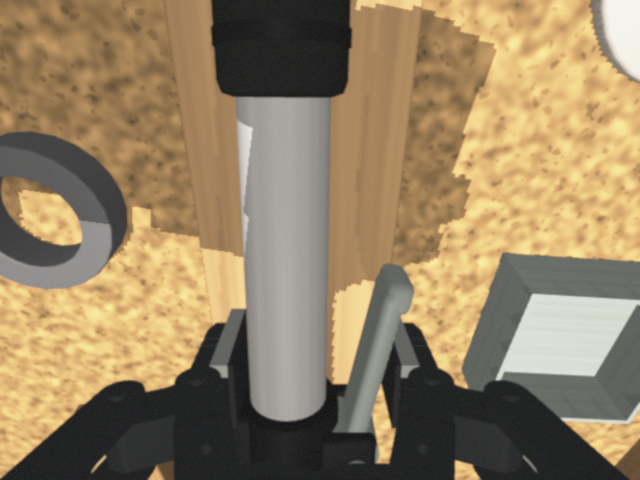

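play_rows(travel=[[-0.17,-0.03,-0.01],[-0.17,-0.03,0],[-0.1,-0.03,0]], rotation=[[-0.002,0.006,-0.002],[0,0,0],[0,0,0]], claw=[4.3,4.0,3.8])

```text
time_s: 12.22
position: [0.556, 0.0471, 0.0954]
tool_rot: [[0.041, 0.984, 0.171], [-0.203, 0.176, -0.963], [-0.978, 0.005, 0.207]]
ft_force: [3.8, 3.6, -0.9]
grip_width: 0.0382
```

```bash
python3 - <<'E'
from prof import *
report(.044,.006,-.022)
cv2.imwrite("pics/w14.png",env.get_image("wrist")[:,:,::-1])
for n in("top","scene"):
    cv2.imwrite(f"pics/{n}14.png",env.get_image(n)[:,:,::-1]);show(f"pics/{n}14.png",n,s0=-.015,s1=.01)
E
```

```text
t 12.2167 cur s,c,h mm 43.973510293792614 6.156323821418679 -20.54077072192852 w 38.220841218339096
  need cm [-0.01 -0.03 -0.14] rot [-0.002  0.005 -0.001] F [ 3.8  3.6 -0.9] F along px,c,pz [ 3.   4.4 -0.3]
pics/top14.png
-15:135 -14:137 -13:139 -12:130 -11:97 -10:58 -9:30 -8:12 -7:7 -6:9 -5:11 -4:13 -3:11 -2:7 -1:6 0:11 1:15 2:16 3:18 4:22 5:25 6:29 7:30 8:29 9:31
pics/scene14.png
-15:157 -14:155 -13:149 -12:138 -11:119 -10:95 -9:74 -8:63 -7:60 -6:61 -5:62 -4:62 -3:63 -2:64 -1:65 0:66 1:67 2:68 3:68 4:68 5:68 6:68 7:68 8:68 9:69
```

View pics/w14.png

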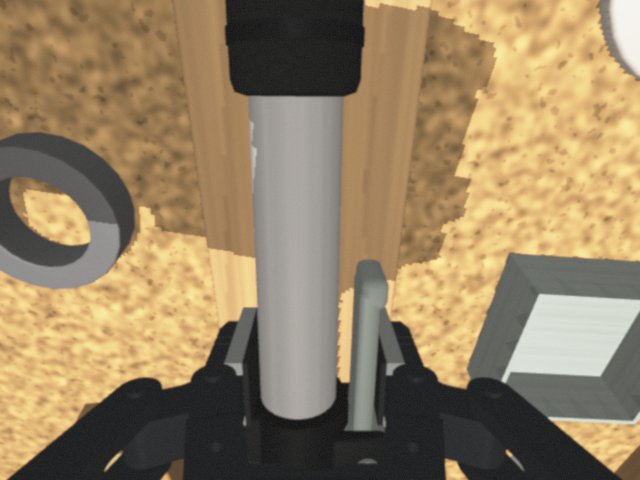

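play_rows(travel=[[-0.05,-0.02,0],[0,-0.01,0],[0,0,0]], rotation=[[0,0,0],[0,0,0],[0,0,0]], claw=[3.6,3.4,3.2], squeeze=60)

```text
time_s: 12.62
position: [0.5562, 0.0477, 0.0958]
tool_rot: [[0.043, 0.984, 0.173], [-0.202, 0.178, -0.963], [-0.978, 0.007, 0.206]]
ft_force: [3.3, 2.2, 0.4]
grip_width: 0.034
```

```bash
python3 - <<'E'
from prof import *
report(.044,.006,-.022)
E
```

```text
t 12.6167 cur s,c,h mm 44.39654741005026 6.4117186166536415 -20.036321386550146 w 34.03580732484089
  need cm [-0.03 -0.09 -0.18] rot [-0.003  0.006 -0.003] F [3.3 2.2 0.4] F along px,c,pz [1.4 3.6 0.7]
```

play_rows(travel=[[0,-0.02,0],[0,0,0],[0,0,0]], rotation=[[0,0,0],[0,0,0],[0,0,0]], claw=[3.2,3.2,3.2])

```text
time_s: 12.87
position: [0.5561, 0.0477, 0.0958]
tool_rot: [[0.043, 0.984, 0.174], [-0.202, 0.179, -0.963], [-0.978, 0.006, 0.206]]
ft_force: [3.0, 2.8, 0.5]
grip_width: 0.0344
```

```bash
python3 - <<'E'
from prof import *
report(.044,.006,-.022)
pickle.dump(P("wrist"),open("w15.pkl","wb"))
cv2.imwrite("pics/w15.png",env.get_image("wrist")[:,:,::-1])
for n in("top","scene"):
    cv2.imwrite(f"pics/{n}15.png",env.get_image(n)[:,:,::-1]);show(f"pics/{n}15.png",n,s0=-.015,s1=.01)
a=cv2.imread("pics/w15.png")
cv2.imwrite("pics/w15z.png",cv2.resize(a[240:480,180:440],None,fx=2.5,fy=2.5,interpolation=2))
E
```

```text
t 12.8667 cur s,c,h mm 44.405417524787275 6.389646054854679 -20.049372118238097 w 34.42730017885425
  need cm [-0.02 -0.09 -0.18] rot [-0.003  0.006 -0.004] F [3.  2.8 0.5] F along px,c,pz [2.1 3.5 1. ]
pics/top15.png
-15:135 -14:136 -13:139 -12:130 -11:98 -10:59 -9:31 -8:12 -7:5 -6:5 -5:6 -4:8 -3:9 -2:8 -1:8 0:10 1:13 2:15 3:18 4:20 5:22 6:24 7:27 8:29 9:32
pics/scene15.png
-15:158 -14:156 -13:150 -12:139 -11:120 -10:95 -9:73 -8:63 -7:60 -6:61 -5:62 -4:63 -3:64 -2:64 -1:64 0:64 1:65 2:67 3:69 4:70 5:70 6:69 7:69 8:69 9:70
```

View pics/w15z.png

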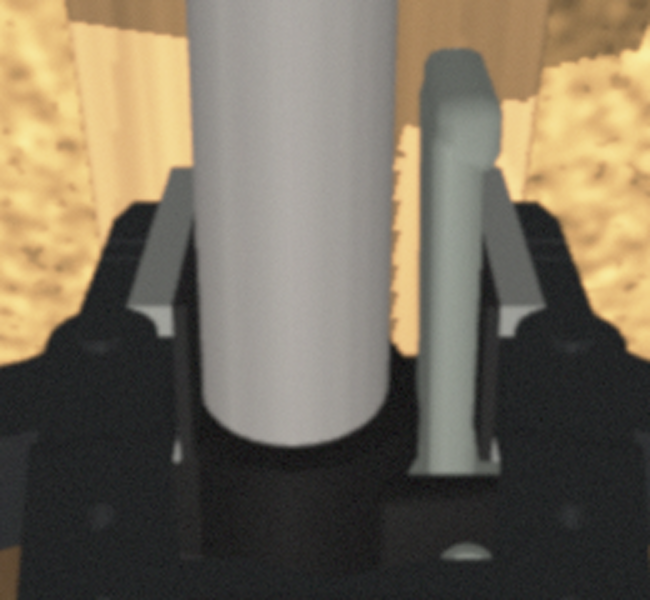

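```bash
python3 - <<'E'
from prof import *
a={}
for f in("scene0","s9","scene10","scene11","scene14","scene15"):
    s,o=prof(f"pics/{f}.png","scene",s0=.11,s1=.235,step=.00025)
    # last strong drop bright->dark
    lo,hi=65,None
    i=[k for k in range(8,len(s)-8) if o[k]>=80>o[k+1]]
    print(f,[ (s[k]*1e3).round(2) for k in i], o.min().round(),o.max().round())
E
```

```text
scene0 [np.float64(211.5)] 30.0 166.0
s9 [np.float64(144.25)] 19.0 152.0
scene10 [np.float64(132.25)] 22.0 156.0
scene11 [np.float64(127.0)] 23.0 161.0
scene14 [np.float64(127.0)] 23.0 114.0
scene15 [np.float64(127.5)] 21.0 115.0
```

```bash
python3 - <<'E'
import cv2,numpy as np
a=cv2.imread("pics/top15.png");b=cv2.imread("pics/scene15.png")
cv2.imwrite("pics/f15.png",np.vstack([cv2.resize(a[200:270,310:470],None,fx=4.5,fy=4,interpolation=2),cv2.resize(b[180:250,180:340],None,fx=4.5,fy=4,interpolation=2)]))
E
```

```text
(no output)
```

View pics/f15.png

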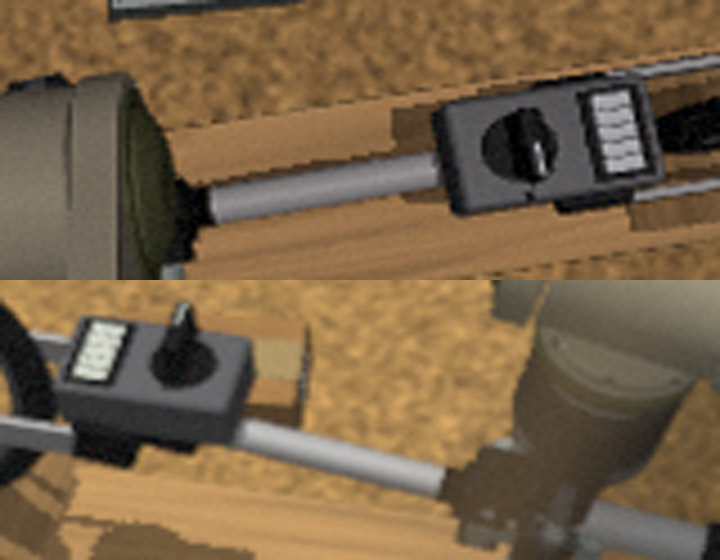

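```bash
python3 -c "
from rig import env
o=env.observe();print(o['time_s'],o['grip_width'],o['ft_force'])
print(env.close_job())"
```

```text
13.0167 0.03450744387155627 [3.59243396 3.71681392 1.21276077]
the job is handed in; nothing more can be done
None
```

I finished the job in the order asked and handed it in at 13.0 s with the gripper still holding the tube and the shut lever together at 60 N. I saw nothing else moved.

- **Knob:** I turned it counter-clockwise until it met the zero stop, where the wrist read 1.3 N m of resistance. In the last pictures the nose lines up with the index rib. My reading of the white line alone came out about 1° short of zero, which is within its error.
- **Handle:** I pushed it up by the ear until the collar mouth met the tape edge. The final top and scene pictures show no bright gap, and two position estimates put it within about 0.5 mm of the mark.
- **Lever:** I closed it in the same grip with the ear still backed by the finger. The tool moved only about 0.4 mm downhill as the cam bit. In the last wrist picture the blade lies along the tube, though my rough estimate from it allowed about 0.016 rad still open.
- **Disagreement:** The finger opening reads 34.5 mm against the 36.5 mm expected. I took this as the pads giving under the grip, since the blade looks shut, but did not confirm it separately.

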